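# Tug-test new top pieces on block heels

## Task

New top pieces have just been pressed into the three beige block heels on the fitting board. Working from the robot's left to its right, grip each black top piece and tug it straight up with about 12 N for half a second, without ever pulling harder than 20 N: one that holds is left seated in its heel, one that pulls out is laid in the aluminium tray before you go on to the next. Do not knock the other things about.

Things in the scene. Friction and masses are not known exactly. Their poses are not given: they have to be found in the camera images.
- lift1_c (a point): centre (half-way up its thickness) of the left top piece: D-shaped black rubber pad, 30 mm long (x from -17, its round back, to +13), 26 mm wide (y), 7 mm thick, over a steel pin in the heel. Its straight sides y = -13 and +13 overhang the heel's neck by 2 mm: pinch across y from above, finger ends at most 10 mm below its underside. z up
- lift1: the same top piece, 16 g; origin 3.5 mm under the point. Pin 16 mm long, foot 9 mm across. All look alike: a sound one gives springily, 1.5 to 4 mm at 12 N, and holds; a poor one drags at 2 to 6 N and slides out, clear after 17 mm. Which are poor varies: none, some or all. Closing fingers may press it down by some newtons: zero the force before gripping
- seat1 (a point): centre of the flat top of the left heel, 78 mm over the bench, on which its top piece sits (the point of a seated top piece is 3.5 mm above); x to the heel's breast, z up
- heel1: the left heel (seen by the robot, which looks along +x: left is +y): beige plastic block heel standing on its wide seat, 60 mm tall, 52 x 51 mm at the foot, tapering to a neck 25.5 x 22 mm at the top, screwed to the board from below (fixed); origin centre of its underside
- lift2_c (a point): centre (half-way up its thickness) of the middle top piece: D-shaped black rubber pad, 30 mm long (x from -17, its round back, to +13), 26 mm wide (y), 7 mm thick, over a steel pin in the heel. Its straight sides y = -13 and +13 overhang the heel's neck by 2 mm: pinch across y from above, finger ends at most 10 mm below its underside. z up
- lift2: the same top piece, 16 g; origin 3.5 mm under the point. Pin 16 mm long, foot 9 mm across. All look alike: a sound one gives springily, 1.5 to 4 mm at 12 N, and holds; a poor one drags at 2 to 6 N and slides out, clear after 17 mm. Which are poor varies: none, some or all. Closing fingers may press it down by some newtons: zero the force before gripping
- seat2 (a point): centre of the flat top of the middle heel, 78 mm over the bench, on which its top piece sits (the point of a seated top piece is 3.5 mm above); x to the heel's breast, z up
- heel2: the middle heel (seen by the robot, which looks along +x: left is +y): beige plastic block heel standing on its wide seat, 60 mm tall, 52 x 51 mm at the foot, tapering to a neck 25.5 x 22 mm at the top, screwed to the board from below (fixed); origin centre of its underside
- lift3_c (a point): centre (half-way up its thickness) of the right top piece: D-shaped black rubber pad, 30 mm long (x from -17, its round back, to +13), 26 mm wide (y), 7 mm thick, over a steel pin in the heel. Its straight sides y = -13 and +13 overhang the heel's neck by 2 mm: pinch across y from above, finger ends at most 10 mm below its underside. z up
- lift3: the same top piece, 16 g; origin 3.5 mm under the point. Pin 16 mm long, foot 9 mm across. All look alike: a sound one gives springily, 1.5 to 4 mm at 12 N, and holds; a poor one drags at 2 to 6 N and slides out, clear after 17 mm. Which are poor varies: none, some or all. Closing fingers may press it down by some newtons: zero the force before gripping
- seat3 (a point): centre of the flat top of the right heel, 78 mm over the bench, on which its top piece sits (the point of a seated top piece is 3.5 mm above); x to the heel's breast, z up
- heel3: the right heel (seen by the robot, which looks along +x: left is +y): beige plastic block heel standing on its wide seat, 60 mm tall, 52 x 51 mm at the foot, tapering to a neck 25.5 x 22 mm at the top, screwed to the board from below (fixed); origin centre of its underside
- tray_in (a point): centre of the inner floor of the shallow aluminium tray for rejects, 3 mm above the bench: fixed, 174 mm (x) by 114 mm (y) inside, walls 3 mm thick, rim 23 mm above this floor. It stands on the left or the right of the board, a cardboard carton (150 x 120 x 70 mm, fixed) on the other side
- stiletto1: loose bystander: slim dark-brown plastic stiletto heel block standing on the board, wide seat (48 x 46 mm) down, tip up, 82 mm tall; origin centre of its underside
- stiletto2: loose bystander: the second such stiletto heel block on the board
- glue_jar: loose bystander: amber glass jar, 68 mm across, 85 mm tall; origin centre of its underside
- polish_tin: loose bystander: flat round dark tin, 76 mm across, 27 mm tall; origin centre of its underside
- hammer: loose bystander: hammer 260 mm long lying near the robot; origin under its middle
- screwdriver: loose bystander: wooden-handled screwdriver 190 mm long lying near the robot; origin under its middle
- thinner: loose bystander: white plastic bottle, 52 mm across, 150 mm tall; origin centre of its underside
- pin_box: loose bystander: clear open box of steel pins, 70 x 50 x 28 mm; origin centre of its underside
- board: plywood fitting board, 210 (x) x 370 (y) x 18 mm, fixed, carries the three heels in a row along its y; origin centre of its underside
Things that resemble listed ones, but are neither listed nor needed, are in the scene too. What is shaped like the lift3 but blue or red is not meant.

How it is judged (in metres and radians):
On the way, in this order (a step that is already met when the one before it is completed fails the run):
1. the left top piece was pulled up with 8 to 18 N (6 to 16 N on the catch, the rest is the bore's drag) for 0.3 s and stayed in, or came out and lies released in the tray (((contact force between heel1 and lift1 between 6 and 16 N and z of lift1_c in the frame of seat1 between 0.0039 and 0.0085 m) or (x of lift1_c in the frame of tray_in between -0.09 and 0.09 m and y of lift1_c in the frame of tray_in between -0.06 and 0.06 m and z of lift1_c in the frame of tray_in below 0.025 m and contact force between the fingers and lift1 below 0.05 N and linear speed of lift1 below 0.03 m/s))), for 0.3 s.
2. the middle top piece was pulled up with 8 to 18 N (6 to 16 N on the catch, the rest is the bore's drag) for 0.3 s and stayed in, or came out and lies released in the tray (((contact force between heel2 and lift2 between 6 and 16 N and z of lift2_c in the frame of seat2 between 0.0039 and 0.0085 m) or (x of lift2_c in the frame of tray_in between -0.09 and 0.09 m and y of lift2_c in the frame of tray_in between -0.06 and 0.06 m and z of lift2_c in the frame of tray_in below 0.025 m and contact force between the fingers and lift2 below 0.05 N and linear speed of lift2 below 0.03 m/s))), for 0.3 s.
3. the right top piece was pulled up with 8 to 18 N (6 to 16 N on the catch, the rest is the bore's drag) for 0.3 s and stayed in, or came out and lies released in the tray (((contact force between heel3 and lift3 between 6 and 16 N and z of lift3_c in the frame of seat3 between 0.0039 and 0.0085 m) or (x of lift3_c in the frame of tray_in between -0.09 and 0.09 m and y of lift3_c in the frame of tray_in between -0.06 and 0.06 m and z of lift3_c in the frame of tray_in below 0.025 m and contact force between the fingers and lift3 below 0.05 N and linear speed of lift3 below 0.03 m/s))), for 0.3 s.
At the end, for the whole second after the job is handed in: every top piece is either seated in its own heel (within 2.5 mm of fully down and 4 mm of centre) or, if it pulled out, lies at rest and released in the tray; each was tested in turn from left to right with a pull of 8 to 18 N held 0.3 s, or pulled out and put in the tray (((z of lift1_c in the frame of seat1 below 0.006 m and horizontal distance between lift1_c and seat1 below 0.004 m) or (x of lift1_c in the frame of tray_in between -0.09 and 0.09 m and y of lift1_c in the frame of tray_in between -0.06 and 0.06 m and z of lift1_c in the frame of tray_in below 0.025 m and contact force between the fingers and lift1 below 0.05 N and linear speed of lift1 below 0.03 m/s)) and ((z of lift2_c in the frame of seat2 below 0.006 m and horizontal distance between lift2_c and seat2 below 0.004 m) or (x of lift2_c in the frame of tray_in between -0.09 and 0.09 m and y of lift2_c in the frame of tray_in between -0.06 and 0.06 m and z of lift2_c in the frame of tray_in below 0.025 m and contact force between the fingers and lift2 below 0.05 N and linear speed of lift2 below 0.03 m/s)) and ((z of lift3_c in the frame of seat3 below 0.006 m and horizontal distance between lift3_c and seat3 below 0.004 m) or (x of lift3_c in the frame of tray_in between -0.09 and 0.09 m and y of lift3_c in the frame of tray_in between -0.06 and 0.06 m and z of lift3_c in the frame of tray_in below 0.025 m and contact force between the fingers and lift3 below 0.05 N and linear speed of lift3 below 0.03 m/s))); the robot touches nothing.
It fails at once if the left top piece is pulled with more than 22 N (contact force between heel1 and lift1 above 20 N and z of lift1_c in the frame of seat1 between 0.0039 and 0.0085 m).
It fails at once if the middle top piece is pulled with more than 22 N (contact force between heel2 and lift2 above 20 N and z of lift2_c in the frame of seat2 between 0.0039 and 0.0085 m).
It fails at once if the right top piece is pulled with more than 22 N (contact force between heel3 and lift3 above 20 N and z of lift3_c in the frame of seat3 between 0.0039 and 0.0085 m).
It fails at once if a bystander is moved by more than 30 mm (distance of any of stiletto1, stiletto2, glue_jar, polish_tin, hammer, screwdriver, thinner, pin_box from where it was at the start of the episode above 0.03 m).
It also fails if it takes over 67 s, if anything falls off the work surface, if the arm or the gripper's body presses on something with over 40 N, if the wrist force passes 120 N, or if a joint passes its speed limit or range.

## Robot

A 6-joint arm with a two-finger parallel gripper is mounted at the origin on the work surface. World frame = base frame: x ahead of the robot, y to its left, z up, the work surface at z = 0. Lengths are in mm, angles in rad, forces in N, time in s.
With the tool pointing down it reaches from about 350 to 975 mm from the base axis. Payload 7.1 kg.
Tool frame: the origin (TCP) lies at the very end of the fingers, on their centre line; the grasp point (between the pads) lies 19 mm behind it; z points along the fingers, y is the line along which they close (so a half turn about z gives the same grasp; the last joint's range is limited). The gripper opens to 88 mm and grips with 3 to 60 N. Pads are 20 mm wide; open, the fingers measure 115 mm over their backs; the gripper's body (75 mm by 178 mm) begins 61 mm behind the grasp point.
Start: joints at [1.084, 0.423, 1.63, -0, 1.089, -0.019], TCP at [281.795, 557.85, 222.675] pointing down, gripper open.
Joint ranges: [-3, 3], [-0.9, 2.11], [0.09, 2.58], [-1.31, 4.45], [0.11, 2.69], [-2.54, 2.54]. Speed limits (rad/s): [2.39, 2.39, 3.01, 3.14, 3.14, 3.14].

## Interface

Orientations are given as a rotation vector (axis times angle).
In Python, from workcell import * gives the robot as it stands.
- The arm moves only by the tool step_arm, never from a script. Its argument "deltas" is a list of rows, each a list of 3 entries, a list of its own where there are three numbers: the shift along the tool's x, y, z in units of 300 mm (1.0 is 300 mm), then the turn, a rotation vector about the tool's x, y, z in units of 1.5 rad (1.0 is 1.5 rad), then the gripper command: -1 is shut, 1 is fully open, values between are in proportion. In form: [[[dx, dy, dz], [rx, ry, rz], gripper], ...]. A call has 1 to 20 rows; each row is the pose to reach, as a shift and turn from the pose commanded when the call began, along the tool's axes at that moment; what a row does not reach only later rows make up. A row lasts 1/12 s, in which the tool goes at most 41.7 mm and 7.16 degrees, less where a joint would pass 70% of its speed; a pose out of reach is approached as far as the arm can. A call with a number of a shift or a turn outside -1 to 1 is refused whole. A call with a gripper value outside its range is refused whole. The fingers move at their own pace and stop on an object; the grip force is fixed at half the most. Time passes only in rows, so rows that repeat a pose let the fingers close. It gives the time, the measured TCP pose, the force, the opening and the grip force at its end, in the units of the state.
- get_obs(): the state, without advancing time (a new reading comes with each control period).
- get_image(name): name is "side" or "top" or "wrist"; returns a dict with "pixels" (420x560x3 uint8, red, green, blue), "fx", "fy", "cx", "cy" (pixels), "T" (4x4, takes a point from camera to world coordinates). Camera axes: x right, y down, z forward; pixel columns grow to the right and rows downward; lengths in mm; the calibration is good to about 2 mm. A picture is of the moment at which its call begins. There is no depth.
- close_job(): hands the job in; it is judged then, once.
The state is a dict: "t": time; "qpos": joint angles; "qvel": joint speeds; "joint_torque": joint torques, N m; "ee_pos": TCP position; "orientation": TCP orientation; "ft_force": force on the tool from outside, world axes, zero at the start; "moment": the same for the moment, N m; "width": finger opening in mm; "grasp_force": force on a finger pad.
Only numpy, scipy, OpenCV 4.12 (cv2) and the standard library are available. Lean on these libraries where they do the work, as an engineer would, in place of code of your own. Each camera call takes 0.05 s, during which the arm holds its last target. There are 200 camera calls.

## Working session

There is one attempt and no reset: what is moved stays moved. The work goes in short steps, Python scripts to look and compute and a tool call to move; the robot and the scene stay as the last step left them, time stands still between calls to the robot, and variables do not carry over. Pictures are saved under pics/ and viewed, at most 10 in all, crops included, and the job is handed in when it is done.

Besides the shell and the picture viewer there is one more tool, called as name(argument=value, ...) on one line, values as JSON. step_arm: Moves the arm, as the interface text tells. Its arguments: {"type":"object","properties":{"deltas":{"type":"array","items":{"type":"array"}}},"required":["deltas"]}

```bash
mkdir -p pics
python3 - <<'E'
from workcell import *
import cv2, numpy as np
o=get_obs(); print(o)
for n in("top","side"):
    im=get_image(n); cv2.imwrite(f"pics/{n}0.png",im["pixels"][:,:,::-1])
    print(n,im["fx"],im["fy"],im["cx"],im["cy"],np.round(im["T"],4).tolist())
E
```

```text
{'t': 0.0, 'qpos': array([ 1.08399496e+00,  4.23800205e-01,  1.63070115e+00,  1.88787708e-05,
        1.08859592e+00, -1.90103635e-02]), 'qvel': array([ 0.00098616, -0.00033385, -0.00080026,  0.00093601,  0.00151637,
       -0.00146328]), 'joint_torque': array([ 2.81618222e-04, -5.44619644e+01, -2.73670274e+01,  6.42723357e-02,
        2.28267268e-02, -2.19666817e-04]), 'ee_pos': array([281.53789697, 557.36891421, 221.92268933]), 'orientation': array([-7.28045047e-01, -3.05566401e+00,  2.28142051e-03]), 'ft_force': array([ 1.18444763, -0.97284044,  0.14618349]), 'moment': array([ 0.02248659,  0.0046882 , -0.00175421]), 'grasp_force': 0.0, 'width': 87.71026281127953}
top 383.5334174970322 383.5334174970322 279.9226005349933 211.78864104446816 [[-0.0069, -0.9812, 0.1931, 386.2145], [-0.9994, -0.0, -0.0356, 8.8446], [0.0349, -0.1932, -0.9805, 963.4002], [0.0, 0.0, 0.0, 1.0]]
side 496.56556420286466 496.56556420286466 276.79262933620026 209.3169048704643 [[0.7734, -0.4472, 0.4494, 75.4835], [-0.6339, -0.5354, 0.5581, -629.5374], [-0.009, -0.7165, -0.6975, 853.1043], [0.0, 0.0, 0.0, 1.0]]
```

View pics/top0.png

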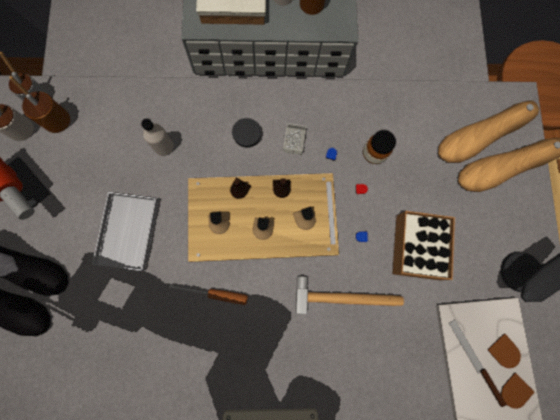

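View pics/side0.png

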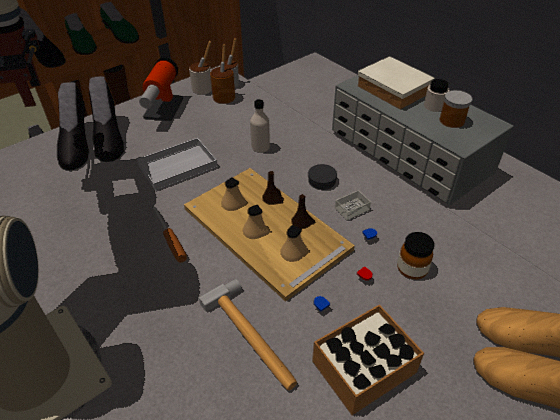

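The top view shows the three black-topped beige heels at about (217,215), (264,222) and (308,211). The brown stilettos are at (240,187) and (282,187), the tray is at (128,231) on the left, and the carton is on the right. The blue and red pieces are decoys. Next I'll look at enlarged crops.

Run:
```python
import cv2
t=cv2.imread("pics/top0.png");s=cv2.imread("pics/side0.png")
a=cv2.resize(t[170:270,190:340],None,fx=5.33,fy=5.33,interpolation=cv2.INTER_CUBIC)
cv2.imwrite("pics/topc.png",cv2.convertScaleAbs(a,alpha=1.8,beta=20))
a=cv2.resize(s[165:275,200:340],None,fx=5.4,fy=5.4,interpolation=cv2.INTER_CUBIC)
cv2.imwrite("pics/sidec.png",cv2.convertScaleAbs(a,alpha=1.8,beta=20))
```

```text
(no output)
```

View pics/topc.png

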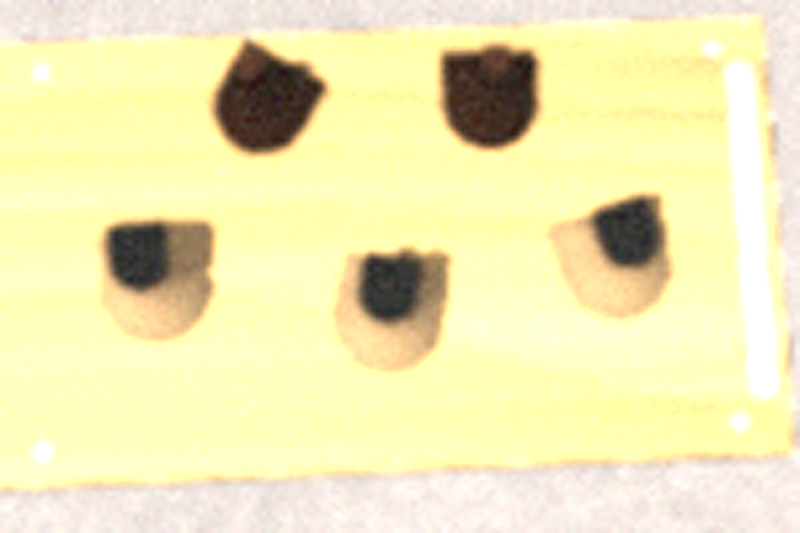

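View pics/sidec.png

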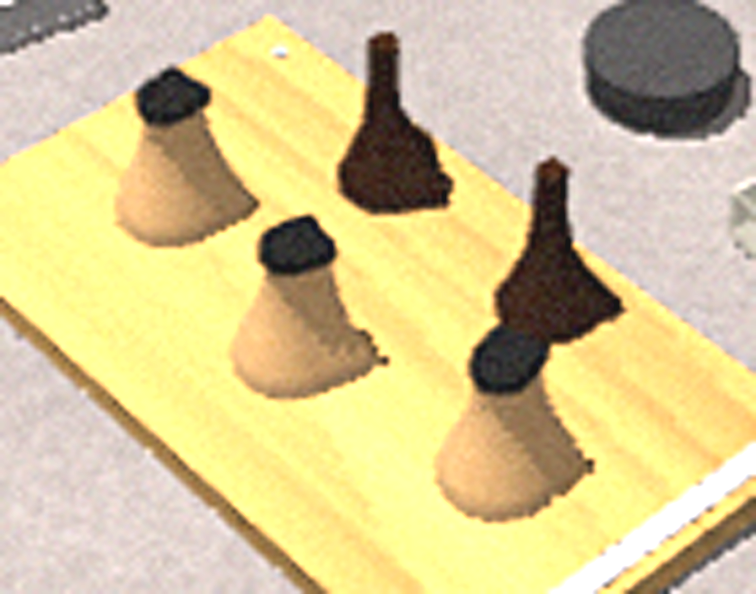

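```bash
cat > h.py <<'E'
import cv2, numpy as np
from scipy.optimize import minimize
def proj(im,P):
    T=np.array(im["T"]); p=(P-T[:3,3])@T[:3,:3]
    return np.c_[im["fx"]*p[:,0]/p[:,2]+im["cx"], im["fy"]*p[:,1]/p[:,2]+im["cy"]]
def ray(im,u,v,z):
    T=np.array(im["T"]); d=T[:3,:3]@[(u-im["cx"])/im["fx"],(v-im["cy"])/im["fy"],1]
    return T[:3,3]+d*(z-T[2,3])/d[2]
a=np.linspace(np.pi/2,3*np.pi/2,15)
D=np.vstack([[[13,13]],np.c_[-4+13*np.cos(a),13*np.sin(a)],[[13,-13]]])
def model(x,y,w,z0=78.):
    R=np.array([[np.cos(w),-np.sin(w)],[np.sin(w),np.cos(w)]]); q=D@R.T+[x,y]
    return np.vstack([np.c_[q,np.full(len(q),z)] for z in(z0,z0+7)])
def fit(views,p0,z0=78.,half=28,S=8):
    """views: list of (im, half) ; masks dark grey pixels near the projected guess"""
    M=[]
    for im,h in views:
        c=proj(im,np.array([[p0[0],p0[1],z0+3.5]]))[0].astype(int); o=np.maximum(c-h,0)
        px=im["pixels"][o[1]:c[1]+h,o[0]:c[0]+h].astype(int)
        m=((px.max(2)<im.get("thr",48))&(px[:,:,0]-px[:,:,2]<12)).astype(np.uint8)
        n,l,st,ce=cv2.connectedComponentsWithStats(m,connectivity=4)
        k=min((i for i in range(1,n) if st[i,4]>20),key=lambda i:np.hypot(*(ce[i]+o-c))); m=(l==k)
        M.append((im,o,m.astype(float)))
    def cost(p):
        e=0
        for im,o,m in M:
            h=cv2.convexHull(((proj(im,model(*p[:2],p[2]/50,z0))-o+.5)*S).astype(np.float32))
            b=np.zeros((m.shape[0]*S,m.shape[1]*S),np.uint8); cv2.fillConvexPoly(b,np.round(h).astype(np.int32),255)
            b=cv2.resize(b,m.shape[::-1],interpolation=cv2.INTER_AREA)/255.; e+=((b-m)**2).sum()/m.sum()
        return e
    best=min((minimize(cost,[p0[0],p0[1],w*50],method="Nelder-Mead",options=dict(initial_simplex=[[p0[0]+i,p0[1]+j,w*50+k] for i,j,k in((0,0,0),(8,0,0),(0,8,0),(0,0,8))])) for w in(-.25,0,.25)),key=lambda r:r.fun)
    return best.x*[1,1,.02],best.fun,[m.sum() for _,_,m in M]
E
python3 - <<'E'
from workcell import *
from h import *
t=get_image("top"); s=get_image("side")
for (u,v) in((216.5,217.5),(263,223.5),(307,213)):
    g=ray(t,u,v,81.5)
    print("guess",g.round(1))
    for vs in([(t,12)],[(s,12)],[(t,12),(s,12)]):
        r=fit(vs,[g[0],g[1]]); print(r[0].round(3),round(r[1],3),r[2])
for u,v in((112,194),(157,197),(146,270),(95,265)): print(ray(t,u,v,26).round(1))
for p in((237,180),(283,180)): print("stil tip",ray(t,*p,100).round(1))
E
```

```text
guess [546.4 124.4  81.5]
[ 5.45846e+02  1.25870e+02 -2.40000e-02] 0.37 [np.float64(96.0)]
[5.47744e+02 1.27015e+02 2.19000e-01] 0.197 [np.float64(93.0)]
[5.47958e+02 1.26505e+02 2.54000e-01] 0.579 [np.float64(96.0), np.float64(93.0)]
guess [532.1  16.4  81.5]
[ 5.33804e+02  1.71460e+01 -6.30000e-02] 0.352 [np.float64(95.0)]
[ 5.32664e+02  1.78010e+01 -2.91000e-01] 0.203 [np.float64(106.0)]
[ 5.32678e+02  1.75400e+01 -1.89000e-01] 0.573 [np.float64(95.0), np.float64(106.0)]
guess [557.  -86.8  81.5]
[ 5.57533e+02 -8.65730e+01 -1.39000e-01] 0.428 [np.float64(90.0)]
[ 5.58674e+02 -8.59250e+01  5.11000e-01] 0.135 [np.float64(124.0)]
[ 5.58389e+02 -8.65750e+01  4.63000e-01] 0.572 [np.float64(90.0), np.float64(124.0)]
[615.7 390.6  26. ]
[608.3 280.   26. ]
[428.9 296.2  26. ]
[441.4 417.3  26. ]
stil tip [631.6  76.8 100. ]
stil tip [631.9 -30.2 100. ]
```

Run:
```python
import cv2
t=cv2.imread("pics/top0.png")
a=cv2.resize(t[180:285,85:205],None,fx=5.5,fy=5.5,interpolation=cv2.INTER_CUBIC)
cv2.imwrite("pics/trayc.png",cv2.convertScaleAbs(a,alpha=1.5,beta=20))
```

```text
(no output)
```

View pics/trayc.png

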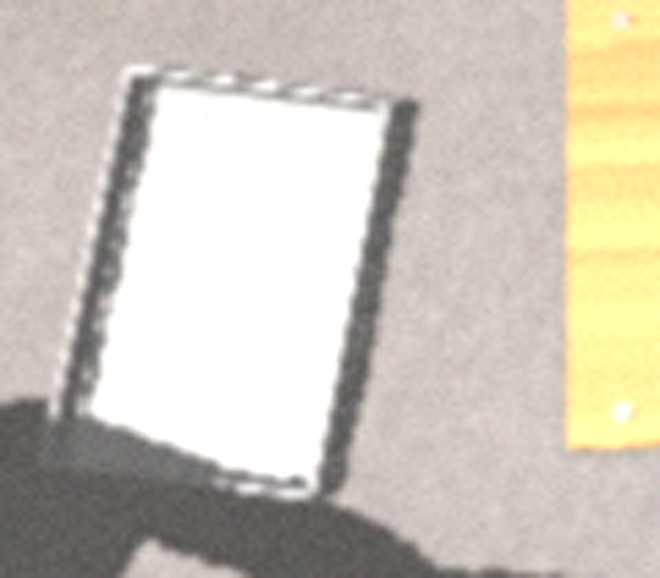

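The heels come out at about (546,126), (533,17) and (558,-87). The tray's rim corners are in the crop at (130,68), (415,100), (340,492) and (50,470), so its centre is about (522,346) with a yaw of about -0.12. I'll move over the left heel and look with the wrist camera.

step_arm(deltas=[[[-0.72,-0.445,0],[0,0,-0.312],1],[[-0.72,-0.445,0],[0,0,-0.312],1],[[-0.72,-0.445,0],[0,0,-0.312],1],[[-0.72,-0.445,0],[0,0,-0.312],1],[[-0.72,-0.445,0],[0,0,-0.312],1],[[-0.72,-0.445,0],[0,0,-0.312],1],[[-0.72,-0.445,0],[0,0,-0.312],1],[[-0.72,-0.445,0],[0,0,-0.312],1]])

```text
t: 0.87
ee_pos: [415.5, 339.3, 222.7]
orientation: [-0.006, -3.142, 0.0]
ft_force: [0.4, -0.4, -0.9]
width: 87.7
grasp_force: 0.0
```

step_arm(deltas=[[[-0.44,-0.717,0],[0,0,0],1],[[-0.44,-0.717,0],[0,0,0],1],[[-0.44,-0.717,0],[0,0,0],1],[[-0.44,-0.717,0],[0,0,0],1],[[-0.44,-0.717,0],[0,0,0],1],[[-0.44,-0.717,0],[0,0,0],1],[[-0.44,-0.717,0],[0,0,0],1],[[-0.44,-0.717,0],[0,0,0],1],[[-0.44,-0.717,0],[0,0,0],1]])

```text
t: 1.62
ee_pos: [545.9, 127.5, 222.4]
orientation: [0.0, -3.141, -0.001]
ft_force: [0.6, 0.5, -0.6]
width: 88.1
grasp_force: 0.0
```

Run:
```python
from workcell import *
from h import *
o=get_obs(); w=get_image("wrist"); print(o["t"],o["ee_pos"],o["orientation"],o["ft_force"])
T=np.array(w["T"]);print(T.round(3).tolist(),w["fx"],w["cx"],w["cy"])
print([proj(w,np.array([p]))[0].round() for p in((547,126.,81.5),(533,17,81.5),(558,-87,81.5))])
cv2.imwrite("pics/w1.png",w["pixels"][:,:,::-1])
```

```text
1.6167 [545.91491605 127.52121443 222.36035824] [ 3.92014209e-04 -3.14069482e+00 -7.34834379e-04] [ 0.59221296  0.52210608 -0.58684256]
[[0.0, 0.962, 0.275, 471.293], [1.0, -0.0, 0.0, 128.878], [0.0, 0.275, -0.962, 383.758], [0.0, 0.0, 0.0, 1.0]] 357.38906344807003 275.6980232097307 209.3452871022869
[array([272., 198.]), array([146., 182.]), array([ 30., 210.])]
```

View pics/w1.png

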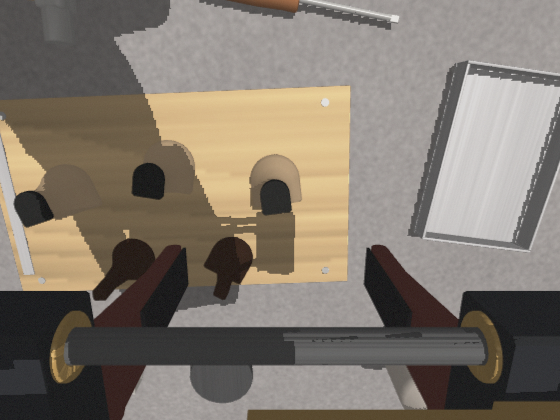

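The wrist view shows the three black pads at (276,197), (148,180) and (33,208), and the tray at the right. I'll fit all three.

Run:
```python
from workcell import *
from h import *
w=get_image("wrist");t=get_image("top");s=get_image("side")
print(w["pixels"][197,240:310:3].max(1),w["pixels"][208,5:65:3].max(1)); print(t["pixels"][217,206:230].max(1))
for g in((547,126.5),(533,17.3),(558,-86.5)):
    for thr in(36,45,55):
        w["thr"]=thr; r=fit([(w,32)],g); print(thr,r[0].round(3),round(r[1],3),r[2])
    for thr in(60,75):
        t["thr"]=s["thr"]=thr; r=fit([(t,12),(s,12)],g); print("ts",thr,r[0].round(3),round(r[1],3),r[2])
for u,v in((468,62),(424,238),(530,250)): print(ray(w,u,v,26).round(1))
```

```text
[216 218 217 142 108 106 106  48  44  47  44  49  48  47  45  42  44 162
 172 171 163 217 216 216] [215 199 198 110  45  44  44  46  40  47  45  45  26  28  31  94 104 105
 103 102]
[194 195 195 189 165 106  73 129 185 198 199 198 198 200 188 160 117  77
  63  70  68  63  69  99]Traceback (most recent call last):
  File "<stdin>", line 7, in <module>
  File "h.py", line 22, in fit
    k=min((i for i in range(1,n) if st[i,4]>20),key=lambda i:np.hypot(*(ce[i]+o-c))); m=(l==k)
ValueError: min() iterable argument is empty
```

Run:
```python
from workcell import *
from h import *
w=get_image("wrist");t=get_image("top");s=get_image("side")
t["pixels"]=cv2.imread("pics/top0.png")[:,:,::-1];s["pixels"]=cv2.imread("pics/side0.png")[:,:,::-1]
for g in((547,126.5),(533,17.3),(558,-86.5)):
    for nm,thr,vs in(("w",60,[(w,32)]),("w",75,[(w,32)]),("t",60,[(t,12)]),("s",60,[(s,12)]),("all",60,[(w,32),(t,12),(s,12)])):
        for v,_ in vs: v["thr"]=thr
        r=fit(vs,g); print(nm,thr,r[0].round(3),round(r[1],3),r[2])
for u,v in((468,62),(424,238),(530,250)): print(ray(w,u,v,26).round(1))
```

```text
w 60 [5.47765e+02 1.28399e+02 1.29000e-01] 0.064 [np.float64(889.0)]
w 75 [5.47822e+02 1.28500e+02 1.47000e-01] 0.061 [np.float64(891.0)]
t 60 [5.48195e+02 1.25649e+02 3.35000e-01] 0.381 [np.float64(95.0)]
s 60 [5.48087e+02 1.27638e+02 3.03000e-01] 0.178 [np.float64(94.0)]
all 60 [5.47522e+02 1.28003e+02 1.30000e-01] 0.648 [np.float64(889.0), np.float64(95.0), np.float64(94.0)]
w 60 [ 5.33652e+02  1.89750e+01 -1.08000e-01] 0.082 [np.float64(972.0)]
w 75 [ 5.33652e+02  1.89750e+01 -1.08000e-01] 0.082 [np.float64(972.0)]
t 60 [ 5.33779e+02  1.72090e+01 -3.20000e-02] 0.364 [np.float64(94.0)]
s 60 [ 5.33302e+02  1.84910e+01 -1.67000e-01] 0.209 [np.float64(106.0)]
all 60 [ 5.32819e+02  1.83380e+01 -1.71000e-01] 0.691 [np.float64(972.0), np.float64(94.0), np.float64(106.0)]
w 60 [ 5.57842e+02 -8.40620e+01  4.15000e-01] 0.13 [np.float64(942.0)]
w 75 [ 5.57877e+02 -8.42950e+01  4.23000e-01] 0.118 [np.float64(952.0)]
t 60 [ 5.57629e+02 -8.67630e+01 -1.10000e-02] 0.405 [np.float64(91.0)]
s 60 [ 5.5861e+02 -8.6370e+01  5.1300e-01] 0.123 [np.float64(126.0)]
all 60 [ 5.58065e+02 -8.52660e+01  4.28000e-01] 0.717 [np.float64(942.0), np.float64(91.0), np.float64(126.0)]
[430.2 308.3  26. ]
[604.9 287.6  26. ]
[618.4 403.4  26. ]
```

step_arm(deltas=[[[-0.007,0,0.3],[0,0,-0.087],1],[[-0.007,0,0.3],[0,0,-0.087],1],[[-0.007,0,0.3],[0,0,-0.087],1],[[-0.007,0,0.3],[0,0,-0.087],1],[[-0.007,0,0.3],[0,0,-0.087],1],[[-0.007,0,0.3],[0,0,-0.087],1]])

```text
t: 2.47
ee_pos: [549.9, 126.6, 134.8]
orientation: [-0.205, 3.132, 0.001]
ft_force: [0.9, 0.4, -0.3]
width: 87.7
grasp_force: 0.0
```

```bash
cat > look.py <<'E'
import sys
from workcell import *
from h import *
g=[float(v) for v in sys.argv[1:3]]
o=get_obs(); w=get_image("wrist"); w["thr"]=60
r=fit([(w,60)],g,S=4); print(o["t"],o["ee_pos"].round(2),o["orientation"].round(4),o["ft_force"].round(2))
R=cv2.Rodrigues(o["orientation"])[0]; print("yaw",np.arctan2(-R[0,1],R[1,1]).round(3))
print(r[0].round(3),round(r[1],3),r[2])
d=np.array([*(r[0][:2]-o["ee_pos"][:2]),0]); print("tool-frame offset of pad",(R.T@d).round(2), "cam offset",(R.T@(np.array(w["T"])[:3,3]-o["ee_pos"])).round(2))
if len(sys.argv)>3: cv2.imwrite(sys.argv[3],w["pixels"][:,:,::-1])
E
python3 look.py 548 127.5 pics/w2.png
```

```text
2.4667 [549.94 126.65 134.79] [-2.0450e-01  3.1319e+00  6.0000e-04] [ 0.89  0.43 -0.26]
yaw 0.13
[5.47498e+02 1.28458e+02 1.28000e-01] 0.056 [np.float64(1715.0)]
tool-frame offset of pad [ 2.19  2.12 -0.01] cam offset [  74.59    1.33 -161.32]
```

View pics/w2.png

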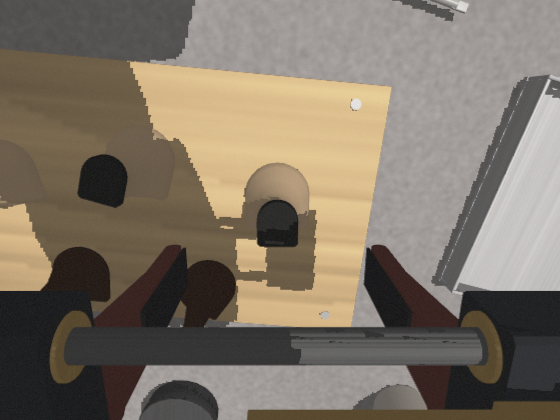

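The pad sits at (278,223) between the fingers, whose midline is at column 276. I'll descend with a small correction.

step_arm(deltas=[[[0.005,0.003,0.15],[0,0,0],1],[[0.005,0.003,0.15],[0,0,0],1],[[0.005,0.003,0.15],[0,0,0],1],[[0.005,0.003,0.205],[0,0,0],1],[[0.005,0.003,0.205],[0,0,0],1],[[0.005,0.003,0.205],[0,0,0],1],[[0.005,0.003,0.205],[0,0,0],1],[[0.005,0.003,0.205],[0,0,0],1],[[0.005,0.003,0.205],[0,0,0],1]])

```text
t: 3.27
ee_pos: [547.5, 127.0, 72.3]
orientation: [-0.205, 3.133, 0.0]
ft_force: [0.1, 0.2, 0.2]
width: 88.2
grasp_force: 0.0
```

```bash
python3 look.py 548 127.5 pics/w3.png
```

```text
3.2667 [547.55 127.    72.3 ] [-2.0490e-01  3.1333e+00  3.0000e-04] [0.08 0.19 0.19]
yaw 0.131
[5.47865e+02 1.28306e+02 1.39000e-01] 0.069 [np.float64(3119.0)]
tool-frame offset of pad [-0.48  1.25  0.  ] cam offset [  74.6     1.37 -161.33]
```

View pics/w3.png

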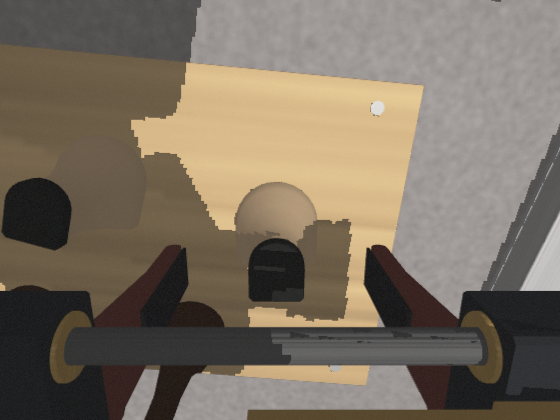

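The pad spans columns 248-305, so it's centred on the finger midline. I'll close.

step_arm(deltas=[[[0,0,0],[0,0,0],-1],[[0,0,0],[0,0,0],-1],[[0,0,0],[0,0,0],-1],[[0,0,0],[0,0,0],-1],[[0,0,0],[0,0,0],-1],[[0,0,0],[0,0,0],-1],[[0,0,0],[0,0,0],-1],[[0,0,0],[0,0,0],-1]])

```text
t: 3.98
ee_pos: [546.9, 126.9, 71.1]
orientation: [0.205, -3.135, 0.0]
ft_force: [-0.9, -0.7, -0.1]
width: 38.1
grasp_force: 0.0
```

step_arm(deltas=[[[0,0,0],[0,0,0],-1],[[0,0,0],[0,0,0],-1],[[0,0,0],[0,0,0],-1],[[0,0,0],[0,0,0],-1]])

```text
t: 4.32
ee_pos: [546.9, 127.0, 71.2]
orientation: [-0.205, 3.135, 0.0]
ft_force: [-0.1, 0.5, -0.4]
width: 25.7
grasp_force: 30.0
```

step_arm(deltas=[[[0,0,-0.0017],[0,0,0],-1],[[0,0,-0.0033],[0,0,0],-1],[[0,0,-0.0033],[0,0,0],-1],[[0,0,-0.0033],[0,0,0],-1]])

```text
t: 4.65
ee_pos: [546.8, 126.9, 72.1]
orientation: [0.205, -3.135, 0.0]
ft_force: [1.0, 0.8, -3.5]
width: 25.9
grasp_force: 30.0
```

step_arm(deltas=[[[0,0,-0.0017],[0,0,0],-1],[[0,0,-0.0033],[0,0,0],-1],[[0,0,-0.0033],[0,0,0],-1],[[0,0,-0.0033],[0,0,0],-1]])

```text
t: 4.98
ee_pos: [546.8, 126.8, 72.9]
orientation: [0.205, -3.134, 0.0]
ft_force: [1.3, 0.1, -6.7]
width: 25.6
grasp_force: 30.0
```

step_arm(deltas=[[[0,0,-0.0017],[0,0,0],-1],[[0,0,-0.0033],[0,0,0],-1],[[0,0,-0.0043],[0,0,0],-1],[[0,0,-0.0043],[0,0,0],-1],[[0,0,-0.0043],[0,0,0],-1]])

```text
t: 5.4
ee_pos: [546.6, 126.8, 74.0]
orientation: [0.205, -3.134, 0.0]
ft_force: [2.6, 0.2, -12.5]
width: 25.5
grasp_force: 30.0
```

step_arm(deltas=[[[0,0,0],[0,0,0],-1],[[0,0,0],[0,0,0],-1],[[0,0,0],[0,0,0],-1],[[0,0,0],[0,0,0],-1]])

```text
t: 5.73
ee_pos: [546.7, 126.9, 74.2]
orientation: [0.205, -3.134, 0.0]
ft_force: [2.1, -0.5, -14.9]
width: 25.4
grasp_force: 30.0
```

step_arm(deltas=[[[0,0,0],[0,0,0],-1],[[0,0,0],[0,0,0],-1],[[0,0,0],[0,0,0],-1],[[0,0,0],[0,0,0],-1]])

```text
t: 6.07
ee_pos: [546.7, 126.9, 74.4]
orientation: [0.205, -3.135, 0.0]
ft_force: [1.8, 0.3, -14.0]
width: 25.7
grasp_force: 30.0
```

Lift 1 held at about 14 N. I'll reseat it, release, then go up and over to heel 2.

step_arm(deltas=[[[0,0,0.005],[0,0,0],-1],[[0,0,0.011],[0,0,0],-1],[[0,0,0.011],[0,0,0],-1],[[0,0,0.011],[0,0,0],-1],[[0,0,0.011],[0,0,0],-1]])

```text
t: 6.48
ee_pos: [547.5, 127.1, 71.8]
orientation: [-0.205, 3.134, 0.0]
ft_force: [-1.3, 0.2, 1.2]
width: 25.6
grasp_force: 30.0
```

step_arm(deltas=[[[0,0,0],[0,0,0],1],[[0,0,0],[0,0,0],1],[[0,0,0],[0,0,0],1],[[0,0,0],[0,0,0],1],[[0,0,0],[0,0,0],1],[[0,0,0],[0,0,0],1],[[0,0,-0.1],[0,0,0],1],[[0,0,-0.2],[0,0,0],1],[[0,0,-0.2],[0,0,0],1],[[0,0,-0.2],[0,0,0],1]])

```text
t: 7.32
ee_pos: [548.2, 127.2, 132.7]
orientation: [-0.205, 3.131, 0.001]
ft_force: [-0.1, 0.2, 0.1]
width: 87.2
grasp_force: 0.0
```

```bash
python3 look.py 548 128
```

```text
7.3167 [548.19 127.18 132.72] [-2.0490e-01  3.1312e+00  8.0000e-04] [-0.12  0.24  0.07]
yaw 0.131
[5.47735e+02 1.28428e+02 1.30000e-01] 0.063 [np.float64(1727.0)]
tool-frame offset of pad [ 0.28  1.3  -0.  ] cam offset [  74.6     1.35 -161.34]
```

Lift 1 is seated. On to heel 2.

step_arm(deltas=[[[0.091,-0.356,0],[0,0,0.159],1],[[0.091,-0.356,0],[0,0,0.159],1],[[0.091,-0.356,0],[0,0,0.159],1],[[0.091,-0.356,0],[0,0,0.159],1],[[0.091,-0.356,0],[0,0,0.159],1],[[0.091,-0.356,0],[0,0,0.159],1],[[0.091,-0.356,0],[0,0,0.159],1]])

```text
t: 7.95
ee_pos: [533.6, 18.3, 130.5]
orientation: [-0.168, -3.136, -0.0]
ft_force: [-0.8, -0.5, -0.1]
width: 87.7
grasp_force: 0.0
```

```bash
python3 look.py 533.7 18.5
```

```text
7.95 [533.56  18.3  130.5 ] [-1.6770e-01 -3.1361e+00 -2.0000e-04] [-0.77 -0.48 -0.09]
yaw -0.107
[ 5.33414e+02  1.88670e+01 -1.32000e-01] 0.061 [np.float64(1762.0)]
tool-frame offset of pad [0.21 0.55 0.  ] cam offset [  74.91    1.49 -161.37]
```

step_arm(deltas=[[[0,-0.001,0.1],[0,0,0.01],1],[[0,-0.001,0.2],[0,0,0.01],1],[[0,-0.001,0.2],[0,0,0.01],1],[[0,-0.001,0.2],[0,0,0.01],1],[[0,-0.001,0.2],[0,0,0.01],1],[[0,-0.001,0.2],[0,0,0.01],1],[[0,-0.001,0.2],[0,0,0.01],1]])

```text
t: 8.58
ee_pos: [534.9, 17.4, 72.7]
orientation: [0.192, 3.133, 0.0]
ft_force: [0.5, -1.2, -0.1]
width: 87.9
grasp_force: 0.0
```

```bash
python3 look.py 533.7 18.5
```

```text
8.5833 [534.86  17.4   72.66] [1.9200e-01 3.1331e+00 3.0000e-04] [ 0.5  -1.15 -0.1 ]
yaw -0.122
[ 5.3337e+02  1.8922e+01 -1.5600e-01] 0.071 [np.float64(3118.0)]
tool-frame offset of pad [ 1.67  1.33 -0.  ] cam offset [  74.97    1.49 -161.35]
```

Centred laterally (1.33 against the camera offset of 1.4). Closing.

step_arm(deltas=[[[0.002,0,0],[0,0,0.01],1],[[0.002,0,0],[0,0,0.01],-1],[[0.002,0,0],[0,0,0.01],-1],[[0.002,0,0],[0,0,0.01],-1],[[0.002,0,0],[0,0,0.01],-1],[[0.002,0,0],[0,0,0.01],-1],[[0.002,0,0],[0,0,0.01],-1],[[0.002,0,0],[0,0,0.01],-1],[[0.002,0,0],[0,0,0.01],-1],[[0.002,0,0],[0,0,0.01],-1],[[0.002,0,0],[0,0,0.01],-1],[[0.002,0,0],[0,0,0.01],-1],[[0.002,0,0],[0,0,0.01],-1]])

```text
t: 9.72
ee_pos: [533.1, 17.2, 71.1]
orientation: [-0.216, -3.134, 0.0]
ft_force: [0.6, -0.2, 0.6]
width: 25.6
grasp_force: 29.9
```

step_arm(deltas=[[[0,0,-0.0017],[0,0,0],-1],[[0,0,-0.0033],[0,0,0],-1],[[0,0,-0.0033],[0,0,0],-1],[[0,0,-0.0033],[0,0,0],-1]])

```text
t: 10.05
ee_pos: [533.1, 17.2, 72.0]
orientation: [-0.216, -3.134, 0.0]
ft_force: [0.7, -0.6, -2.0]
width: 25.9
grasp_force: 29.9
```

step_arm(deltas=[[[0,0,-0.0017],[0,0,0],-1],[[0,0,-0.0033],[0,0,0],-1],[[0,0,-0.0033],[0,0,0],-1],[[0,0,-0.0033],[0,0,0],-1]])

```text
t: 10.38
ee_pos: [533.1, 17.2, 73.2]
orientation: [-0.216, -3.134, 0.0]
ft_force: [0.4, -0.1, -3.5]
width: 25.8
grasp_force: 29.9
```

step_arm(deltas=[[[0,0,-0.0017],[0,0,0],-1],[[0,0,-0.0033],[0,0,0],-1],[[0,0,-0.0033],[0,0,0],-1],[[0,0,-0.0033],[0,0,0],-1]])

```text
t: 10.72
ee_pos: [533.2, 17.3, 74.2]
orientation: [0.216, 3.134, 0.0]
ft_force: [-0.1, -0.2, -1.3]
width: 25.6
grasp_force: 29.9
```

step_arm(deltas=[[[0,0,-0.0017],[0,0,0],-1],[[0,0,-0.0033],[0,0,0],-1],[[0,0,-0.005],[0,0,0],-1],[[0,0,-0.005],[0,0,0],-1],[[0,0,-0.005],[0,0,0],-1]])

```text
t: 11.13
ee_pos: [533.2, 17.2, 75.8]
orientation: [0.216, 3.134, -0.0]
ft_force: [0.0, -0.4, -0.8]
width: 25.6
grasp_force: 29.9
```

Lift 2 gives way at under 4 N, so it's a poor one. I'll draw it out slowly and check.

step_arm(deltas=[[[0,0,-0.01],[0,0,0],-1],[[0,0,-0.02],[0,0,0],-1],[[0,0,-0.03],[0,0,0],-1],[[0,0,-0.04],[0,0,0],-1],[[0,0,-0.05],[0,0,0],-1],[[0,0,-0.06],[0,0,0],-1],[[0,0,-0.07],[0,0,0],-1],[[0,0,-0.1],[0,0,0],-1],[[0,0,-0.15],[0,0,0],-1],[[0,0,-0.2],[0,0,0],-1],[[0,0,-0.2],[0,0,0],-1]])

```text
t: 12.05
ee_pos: [535.0, 17.3, 138.5]
orientation: [0.216, 3.13, 0.001]
ft_force: [0.5, -0.8, -0.0]
width: 25.6
grasp_force: 29.9
```

Run:
```python
from workcell import *
import cv2
w=get_image("wrist"); cv2.imwrite("pics/w4.png",w["pixels"][:,:,::-1])
```

```text
(no output)
```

View pics/w4.png

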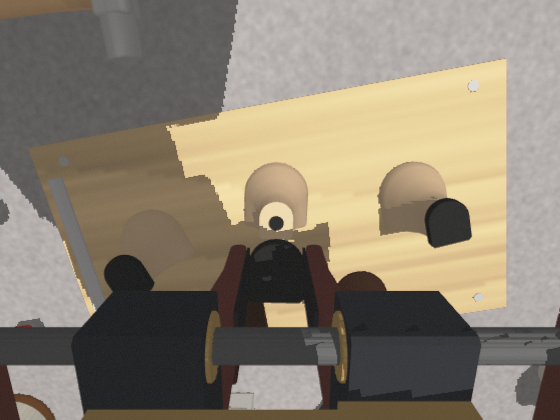

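Lift 2 is out. The bore is visible at (276,223) and the pad hangs between the fingers at (277,265). I'll carry it to the tray.

step_arm(deltas=[[[0.012,0.1,0],[0,0,0],-1],[[0.024,0.2,0],[0,0,0],-1],[[0.036,0.3,0],[0,0,0],-1],[[0.048,0.4,0],[0,0,0],-1],[[0.06,0.5,0],[0,0,0],-1],[[0.072,0.6,0],[0,0,0],-1],[[0.084,0.7,0],[0,0,0],-1],[[0.09,0.8,0],[0,0,0],-1],[[0.094,0.9,0],[0,0,0],-1],[[0.094,1.0,0],[0,0,0],-1],[[0.094,1.0,0],[0,0,0],-1],[[0.094,1.0,0],[0,0,0],-1]])

```text
t: 13.1
ee_pos: [545.8, 319.4, 134.6]
orientation: [-0.212, -3.134, 0.001]
ft_force: [-0.4, -0.1, 0.3]
width: 25.2
grasp_force: 29.9
```

step_arm(deltas=[[[0,0.097,0.1],[0,0,0],-1],[[0,0.097,0.2],[0,0,0],-1],[[0,0.097,0.28],[0,0,0],-1],[[0,0.097,0.34],[0,0,0],-1],[[0,0.097,0.37],[0,0,0],-1],[[0,0.097,0.385],[0,0,0],-1],[[0,0.097,0.385],[0,0,0],-1],[[0,0.097,0.385],[0,0,0],-1],[[0,0.097,0.385],[0,0,0],-1]])

```text
t: 13.85
ee_pos: [551.3, 347.3, 21.5]
orientation: [0.217, 3.132, 0.002]
ft_force: [0.7, 0.5, 0.4]
width: 25.6
grasp_force: 29.9
```

step_arm(deltas=[[[0,0,0.015],[0,0,0],-1],[[0,0,0.015],[0,0,0],-1],[[0,0,0.015],[0,0,0],-1],[[0,0,0.015],[0,0,0],-1]])

```text
t: 14.18
ee_pos: [550.5, 347.2, 15.9]
orientation: [0.216, 3.134, 0.0]
ft_force: [0.8, -0.8, 0.4]
width: 25.7
grasp_force: 29.9
```

step_arm(deltas=[[[0,0,0],[0,0,0],0.1],[[0,0,0],[0,0,0],0.1],[[0,0,0],[0,0,0],0.1],[[0,0,0],[0,0,0],0.1],[[0,0,0],[0,0,0],0.1],[[0,0,0],[0,0,0],0.1]])

```text
t: 14.68
ee_pos: [550.4, 347.1, 15.6]
orientation: [0.216, 3.134, 0.0]
ft_force: [0.6, 0.4, 0.2]
width: 48.1
grasp_force: 0.0
```

step_arm(deltas=[[[0,0,-0.1],[0,0,0],0.1],[[0,0,-0.2],[0,0,0],0.1],[[0,0,-0.3],[0,0,0],0.1],[[0,0,-0.4],[0,0,0],0.1],[[0,0,-0.4],[0,0,0],0.1],[[0,0,-0.4],[0,0,0],0.1]])

```text
t: 15.18
ee_pos: [551.6, 347.8, 137.7]
orientation: [0.216, 3.131, 0.004]
ft_force: [0.7, -0.9, -0.3]
width: 48.3
grasp_force: 0.0
```

Run:
```python
from workcell import *
import cv2
w=get_image("wrist"); cv2.imwrite("pics/w5.png",w["pixels"][:,:,::-1])
```

```text
(no output)
```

View pics/w5.png

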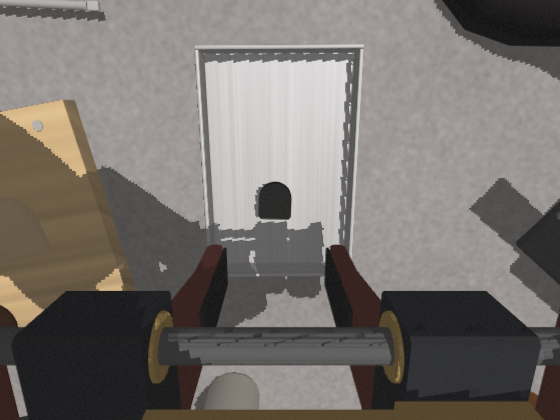

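Lift 2 lies released in the tray at (275,201). On to heel 3.

step_arm(deltas=[[[-0.111,-0.713,0],[0,0,0],1],[[-0.111,-0.713,0],[0,0,0],1],[[-0.111,-0.713,0],[0,0,0],1],[[-0.111,-0.713,0],[0,0,0],1],[[-0.111,-0.713,0],[0,0,0],1],[[-0.111,-0.713,0],[0,0,0],1]])

```text
t: 15.73
ee_pos: [552.1, 125.5, 133.6]
orientation: [-0.221, -3.129, 0.004]
ft_force: [-0.0, 0.5, -0.2]
width: 84.9
grasp_force: 0.0
```

step_arm(deltas=[[[-0.111,-0.713,0],[0,0,-0.371],1],[[-0.111,-0.713,0],[0,0,-0.371],1],[[-0.111,-0.713,0],[0,0,-0.371],1],[[-0.111,-0.713,0],[0,0,-0.371],1],[[-0.111,-0.713,0],[0,0,-0.371],1],[[-0.111,-0.713,0],[0,0,-0.371],1],[[-0.111,-0.713,0],[0,0,-0.371],1],[[-0.111,-0.713,0],[0,0,-0.371],1],[[-0.111,-0.713,0],[0,0,-0.371],1],[[-0.111,-0.713,0],[0,0,-0.371],1]])

```text
t: 16.57
ee_pos: [557.2, -84.3, 134.9]
orientation: [0.655, -3.071, -0.001]
ft_force: [0.3, -0.5, -0.5]
width: 87.7
grasp_force: 0.0
```

```bash
python3 look.py 558 -84.5
```

```text
16.5667 [557.22 -84.27 134.92] [ 6.5460e-01 -3.0713e+00 -1.2000e-03] [ 0.33 -0.49 -0.47]
yaw 0.42
[ 5.57782e+02 -8.51030e+01  3.47000e-01] 0.072 [np.float64(1681.0)]
tool-frame offset of pad [-0.17 -0.99 -0.  ] cam offset [  74.25    1.04 -161.35]
```

step_arm(deltas=[[[0,-0.003,0.1],[0,0,0.045],1],[[0,-0.003,0.15],[0,0,0.045],1],[[0,-0.003,0.215],[0,0,0.045],1],[[0,-0.003,0.215],[0,0,0.045],1],[[0,-0.003,0.215],[0,0,0.045],1],[[0,-0.003,0.215],[0,0,0.045],1],[[0,-0.003,0.215],[0,0,0.045],1],[[0,-0.003,0.215],[0,0,0.045],1],[[0,-0.003,0.215],[0,0,0.045],1]])

```text
t: 17.37
ee_pos: [558.6, -86.6, 72.1]
orientation: [-0.549, 3.092, -0.001]
ft_force: [-0.4, -0.7, -0.5]
width: 88.0
grasp_force: 0.0
```

```bash
python3 look.py 558 -85
```

```text
17.3667 [558.61 -86.64  72.1 ] [-5.4870e-01  3.0917e+00 -9.0000e-04] [-0.43 -0.75 -0.49]
yaw 0.351
[ 5.5762e+02 -8.5113e+01  3.6200e-01] 0.075 [np.float64(3118.0)]
tool-frame offset of pad [ 0.41  1.78 -0.  ] cam offset [  74.33    1.14 -161.32]
```

step_arm(deltas=[[[0.001,0.002,0],[0,0,-0.005],1],[[0.001,0.002,0],[0,0,-0.005],-1],[[0.001,0.002,0],[0,0,-0.005],-1],[[0.001,0.002,0],[0,0,-0.005],-1],[[0.001,0.002,0],[0,0,-0.005],-1],[[0.001,0.002,0],[0,0,-0.005],-1],[[0.001,0.002,0],[0,0,-0.005],-1],[[0.001,0.002,0],[0,0,-0.005],-1],[[0.001,0.002,0],[0,0,-0.005],-1],[[0.001,0.002,0],[0,0,-0.005],-1],[[0.001,0.002,0],[0,0,-0.005],-1],[[0.001,0.002,0],[0,0,-0.005],-1],[[0.001,0.002,0],[0,0,-0.005],-1]])

```text
t: 18.5
ee_pos: [557.6, -86.2, 71.1]
orientation: [-0.56, 3.091, -0.0]
ft_force: [0.4, 0.4, -0.9]
width: 25.6
grasp_force: 29.9
```

step_arm(deltas=[[[0,0,-0.0017],[0,0,0],-1],[[0,0,-0.0033],[0,0,0],-1],[[0,0,-0.0033],[0,0,0],-1],[[0,0,-0.0033],[0,0,0],-1]])

```text
t: 18.83
ee_pos: [557.4, -86.1, 72.0]
orientation: [0.56, -3.091, -0.0]
ft_force: [1.4, 0.1, -3.8]
width: 25.8
grasp_force: 29.9
```

step_arm(deltas=[[[0,0,-0.0017],[0,0,0],-1],[[0,0,-0.0033],[0,0,0],-1],[[0,0,-0.0033],[0,0,0],-1],[[0,0,-0.0033],[0,0,0],-1]])

```text
t: 19.17
ee_pos: [557.3, -86.1, 72.9]
orientation: [0.56, -3.091, -0.0]
ft_force: [1.1, 0.4, -5.9]
width: 25.8
grasp_force: 29.9
```

step_arm(deltas=[[[0,0,-0.0017],[0,0,0],-1],[[0,0,-0.0033],[0,0,0],-1],[[0,0,-0.0033],[0,0,0],-1],[[0,0,-0.0033],[0,0,0],-1],[[0,0,-0.0033],[0,0,0],-1]])

```text
t: 19.58
ee_pos: [557.2, -86.1, 73.8]
orientation: [0.56, -3.091, -0.0]
ft_force: [1.1, -0.6, -12.3]
width: 25.7
grasp_force: 29.9
```

step_arm(deltas=[[[0,0,0],[0,0,0],-1],[[0,0,0],[0,0,0],-1],[[0,0,0],[0,0,0],-1],[[0,0,0],[0,0,0],-1]])

```text
t: 19.92
ee_pos: [557.3, -86.1, 73.9]
orientation: [0.56, -3.091, -0.0]
ft_force: [1.7, 0.2, -12.6]
width: 25.7
grasp_force: 29.9
```

step_arm(deltas=[[[0,0,0],[0,0,0],-1],[[0,0,0],[0,0,0],-1],[[0,0,0],[0,0,0],-1],[[0,0,0],[0,0,0],-1]])

```text
t: 20.25
ee_pos: [557.3, -86.1, 74.0]
orientation: [0.56, -3.091, -0.0]
ft_force: [0.1, 0.4, -13.5]
width: 25.7
grasp_force: 29.9
```

Lift 3 held at about 13 N. I'll reseat it, release and retreat.

step_arm(deltas=[[[0,0,0.005],[0,0,0],-1],[[0,0,0.0103],[0,0,0],-1],[[0,0,0.0103],[0,0,0],-1],[[0,0,0.0103],[0,0,0],-1],[[0,0,0.0103],[0,0,0],-1]])

```text
t: 20.67
ee_pos: [558.1, -86.4, 71.6]
orientation: [-0.56, 3.09, -0.001]
ft_force: [-0.5, -0.5, 0.3]
width: 25.6
grasp_force: 29.9
```

step_arm(deltas=[[[0,0,0],[0,0,0],1],[[0,0,0],[0,0,0],1],[[0,0,0],[0,0,0],1],[[0,0,0],[0,0,0],1],[[0,0,0],[0,0,0],1],[[0,0,0],[0,0,0],1],[[0,0,-0.1],[0,0,0],1],[[0,0,-0.2],[0,0,0],1],[[0,0,-0.3],[0,0,0],1],[[0,0,-0.5],[0,0,0],1],[[0,0,-0.5],[0,0,0],1],[[0,0,-0.5],[0,0,0],1],[[0,0,-0.5],[0,0,0],1],[[0,0,-0.5],[0,0,0],1]])

```text
t: 21.83
ee_pos: [556.7, -86.0, 219.9]
orientation: [0.56, -3.09, -0.001]
ft_force: [0.4, 0.3, -0.3]
width: 87.7
grasp_force: 0.0
```

```bash
python3 look.py 558 -85
python3 - <<'E'
from workcell import *
from h import *
w=get_image("wrist"); w["thr"]=60
for g in((548,128),): print(fit([(w,40)],g,S=4))
E
```

```text
21.8333 [556.66 -86.   219.86] [ 5.6010e-01 -3.0896e+00 -1.0000e-03] [ 0.37  0.33 -0.32]
yaw 0.359
[ 5.57802e+02 -8.51500e+01  3.46000e-01] 0.086 [np.float64(894.0)]
tool-frame offset of pad [-1.37  0.39 -0.  ] cam offset [  74.33    1.13 -161.32]
(array([ 5.48358125e+02,  1.28060739e+02, -1.01004525e-02]), np.float64(0.12328684288389613), [np.float64(868.0)])
```

Lifts 1 and 3 are seated and lift 2 is in the tray, so I'm handing in.

```bash
python3 -c "
from workcell import *
print(close_job())"
```

```text
the job is handed in; nothing more can be done
None
```

The left and right top pieces held tugs of about 14 N and 13 N and are seated in their heels. The middle one pulled out at under 4 N and lies released in the tray. The job is handed in at about 22 s; no verdict came back.

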